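Line up the conservation bench kit by height

ROBOT

A 7-joint arm with a two-finger parallel gripper is mounted at the origin on the work surface; the furniture and walls round the work are solid. World frame = base frame: x ahead of the robot, y to its left, z up, the work surface at z = 0. Lengths are in m, angles in rad, forces in N, time in s.
With the tool pointing down it reaches from about 0.35 to 0.9 m from the base axis. Payload 8.1 kg.
Tool frame: the origin (TCP) lies between the finger pads; the fingertips stand env.tips_ahead ahead of it and the grasp point (between the pads) lies 8 mm behind it (env.tips_ahead is the distance from the TCP to the fingertips, in m); z points along the fingers, y is the line along which they close (so a half turn about z gives the same grasp; the last joint's range is limited). The gripper opens to 92 mm and grips with 3 to 60 N. Pads are 19 mm wide; open, the fingers measure 130 mm over their backs; the gripper's body (75 mm by 190 mm) begins 47 mm behind the grasp point.
Start: joints at [-1.381, 0.434, 0.025, 1.573, -0.012, 1.134, -0.075], TCP at [0.18, 0.598, 0.238] pointing down, gripper open.
Joint ranges: [-2.62, 2.62], [-0.44, 2.09], [-1.27, 1.32], [0.08, 2.57], [-1.32, 4.46], [0.12, 2], [-2.74, 2.74]. Speed limits (rad/s): [2.22, 2.22, 3.01, 3.01, 3.14, 3.14, 3.14].

INTERFACE

Orientations are given as a unit quaternion [x, y, z, w].
In Python, from station import readout, grab_frame, env gives the robot as it stands. The module is installed in compiled form; this text tells all that it offers.
- The arm moves only by the tool play_rows, never from a script. Its argument "rows" is text: rows parted by semicolons, each of 5 numbers parted by spaces: the shift along the world's x, y, z in units of 50 mm (1.0 is 50 mm), then the turn about the world's z in units of 5 degrees (1.0 is 5 degrees), then the opening, from 0 (shut) to 1 (fully open). A call has 1 to 10 rows; each row shifts and turns the commanded pose from where the row before left it; what a row does not reach is not made up. A row lasts 1/8 s, in which the tool goes at most 62.5 mm and 10.7 degrees, less where a joint would pass 70% of its speed; a pose out of reach is approached as far as the arm can. A call is refused whole if a number of a shift passes 1 or a number of a turn 1, either way. A call with a gripper value outside its range is refused whole. The fingers move at their own pace and stop on an object; "newtons" is the grip in N (left out, the last holds). Time passes only in rows, so rows that do not move let the fingers close. It gives the time, the measured TCP pose, the force, the opening and the grip force at its end, in the units of the state.
- readout.state(): the state, without advancing time (a new reading comes with each control period).
- grab_frame(name): name is "scene" or "top" or "wrist"; returns a dict with "img" (384x512x3 uint8, blue, green, red), "intrinsics" (3x3 intrinsics, pixels), "R" (3x3) and "t" (3): a world point X has camera coordinates R X + t. Camera axes: x right, y down, z forward; pixel columns grow to the right and rows downward; lengths in m; the calibration is good to about 2 mm. The wrist camera is an equidistant fisheye: a pixel r from the principal point sees the ray r / f radians off the axis. A picture is of the moment at which its call begins. There is no depth.
- env.close_job(): hands the job in; it is judged then, once.
The state is a dict: "time": time; "joint_positions": joint angles; "dq": joint speeds; "joint_efforts": joint torques, N m; "ee_pos": TCP position; "eef_rot": TCP orientation; "force": force on the tool from outside, world axes, zero at the start; "ft_torque": the same for the moment, N m; "finger_gap": finger opening in m; "finger_force": force on a finger pad.
Only numpy, scipy, OpenCV 4.12 (cv2) and the standard library are available. Lean on these libraries where they do the work, as an engineer would, in place of code of your own. Each camera call takes 0.05 s, during which the arm holds its last target. There are 200 camera calls.

TASK

Line up the glue bottle, the varnish bottle, the blue-capped vial and the black loupe by height on the four round pads of the board, one standing upright in the middle of each pad: the tallest on the red pad at one end, then each next pad a shorter one, down to the shortest at the other end. Leave the white-capped vial and the pottery sherd that stand among them where they are.

Things in the scene. Friction and masses are not known exactly. Their poses are not given: they have to be found in the camera images.
- glue_mid (a point): white glue bottle with orange pointed cap, 112 mm tall: body 38 mm across up to 80 mm, cap 22 mm across; point on its axis half-way up (56 mm over its foot); stands upright on its flat foot, own z up; loose
- varnish_mid (a point): small clear glass varnish bottle with long white cap, 69 mm tall: body 30 mm across up to 40 mm, cap 16 mm across; point on its axis half-way up (34.5 mm over its foot); stands upright on its flat foot, own z up; loose
- blue_vial_mid (a point): clear sample vial with BLUE cap, 52 mm tall: wall 26 mm across up to 40 mm, cap 28 mm across; point on its axis half-way up (26 mm over its foot); stands upright on its flat foot, own z up; loose
- loupe_mid (a point): black round stand loupe (short cylinder), 38 mm across, 20 mm tall; point on its axis half-way up (10 mm over its foot); stands upright on its flat foot, own z up; loose
- pad_red: round RED pad, 64 mm across, 6 mm thick, at one end of the row (either end, it changes); fixed on the row board like the grey ones; origin in the middle of its underside, 10 mm above the table, its top 16 mm above the table, z up
- pad_inner_a: round grey pad, 64 mm across, 6 mm thick, fixed on the wooden row board (board top 10 mm above the table, so the pad's top is 16 mm above it); origin in the middle of its underside, z up. The four pads stand in one straight row at 82 mm centres, the row lying roughly across the robot's view (along y, turned by up to 0.15 rad); one of the two inner pads (which of them is next to the red one changes)
- pad_inner_b: round grey pad, 64 mm across, 6 mm thick, fixed on the wooden row board (board top 10 mm above the table, so the pad's top is 16 mm above it); origin in the middle of its underside, z up. The four pads stand in one straight row at 82 mm centres, the row lying roughly across the robot's view (along y, turned by up to 0.15 rad); the other inner pad
- pad_end: round grey pad, 64 mm across, 6 mm thick, fixed on the wooden row board (board top 10 mm above the table, so the pad's top is 16 mm above it); origin in the middle of its underside, z up. The four pads stand in one straight row at 82 mm centres, the row lying roughly across the robot's view (along y, turned by up to 0.15 rad); the end pad, opposite the red one
- white_vial_mid (a point): clear sample vial with WHITE cap, 28 mm across, 52 mm tall, loose, among the things to be moved; point on its axis half-way up. Leave it alone
- sherd_mid (a point): brown pottery sherd lying flat among the things to be moved, about 36x54 mm and 10 mm thick, loose; point at its middle, 5 mm over its underside. Leave it alone

How it is judged:
At the end, for the whole second after the job is handed in: From the red pad on stand the glue bottle, varnish bottle, blue-capped vial and loupe, each resting on its pad, upright within 0.12 rad, its axis within 14 mm of the pad's centre, released and at rest; the white-capped vial and the sherd within 20 mm of where they were (horizontal distance between glue_mid and pad_red below 0.014 m and z of glue_mid in the frame of pad_red between 0.058 and 0.066 m and horizontal distance between loupe_mid and pad_end below 0.014 m and z of loupe_mid in the frame of pad_end between 0.012 and 0.02 m and ((horizontal distance between pad_inner_a and pad_red below 0.12 m and horizontal distance between varnish_mid and pad_inner_a below 0.014 m and z of varnish_mid in the frame of pad_inner_a between 0.0365 and 0.0445 m and horizontal distance between blue_vial_mid and pad_inner_b below 0.014 m and z of blue_vial_mid in the frame of pad_inner_b between 0.028 and 0.036 m) or (not (horizontal distance between pad_inner_a and pad_red below 0.12 m) and horizontal distance between varnish_mid and pad_inner_b below 0.014 m and z of varnish_mid in the frame of pad_inner_b between 0.0365 and 0.0445 m and horizontal distance between blue_vial_mid and pad_inner_a below 0.014 m and z of blue_vial_mid in the frame of pad_inner_a between 0.028 and 0.036 m)) and angle between each of glue_mid, varnish_mid, blue_vial_mid, loupe_mid's own z axis and vertical below 0.12 rad and linear speed of each of glue, varnish, blue_vial, loupe below 0.02 m/s and distance of each of white_vial_mid, sherd_mid from where it was at the start of the episode below 0.02 m); the robot touches nothing.
It fails at once if the white-capped vial is moved by more than 20 mm (distance of white_vial_mid from where it was at the start of the episode above 0.02 m).
It fails at once if the pottery sherd is moved by more than 20 mm (distance of sherd_mid from where it was at the start of the episode above 0.02 m).
It also fails if it takes over 96 s, if anything falls off the work surface, if the arm or the gripper's body presses on something with over 40 N, if the wrist force passes 120 N, or if a joint passes its speed limit or range.

## Working session

There is one attempt and no reset: what is moved stays moved. The work goes in short steps, Python scripts to look and compute and a tool call to move; the robot and the scene stay as the last step left them, time stands still between calls to the robot, and variables do not carry over. Pictures are saved under pics/ and viewed, at most 14 in all, crops included, and the job is handed in when it is done.

Besides the shell and the picture viewer there is one more tool, called after ">>>" as name(argument=value, ...) on one line, values as JSON. play_rows: Moves the arm, as the interface text tells. Its arguments: {"type":"object","properties":{"rows":{"type":"string"},"newtons":{"type":"number"}},"required":["rows"]}

```bash
mkdir -p pics; cat > h.py <<'E'
import numpy as np, cv2, json
from station import readout, grab_frame, env
def shot(name, fn):
    f=grab_frame(name); cv2.imwrite('pics/%s.png'%fn,f['img'])
    np.savez('pics/%s.npz'%fn,K=f['intrinsics'],R=f['R'],t=f['t'],img=f['img']); return f
def px(fn,u,v,z):
    d=np.load('pics/%s.npz'%fn); r=np.linalg.inv(d['K'])@[u,v,1.]
    R=d['R'];c=-R.T@d['t']; r=R.T@r
    return np.round(c+r*(z-c[2])/r[2],4)
def proj(fn,X):
    d=np.load('pics/%s.npz'%fn); p=d['K']@(d['R']@np.array(X)+d['t']); return np.round(p[:2]/p[2],1)
E
python3 - <<'E'
from h import *
a=shot('scene','s0');b=shot('top','t0')
for n in('s0','t0'):
    d=np.load('pics/%s.npz'%n); print(d['K'],-d['R'].T@d['t'])
cv2.imwrite('pics/t0b.png',cv2.resize(b['img'],(800,600),interpolation=cv2.INTER_CUBIC))
cv2.imwrite('pics/s0b.png',cv2.resize(a['img'],(800,600),interpolation=cv2.INTER_CUBIC))
s=readout.state();print(s,env.tips_ahead)
E
```

```text
[[446.25484239   0.         247.03823582]
 [  0.         446.25484239 192.58778836]
 [  0.           0.           1.        ]] [ 0.13920261 -0.40428973  0.74810866]
[[473.97197147   0.         253.28717577]
 [  0.         473.97197147 192.45601829]
 [  0.           0.           1.        ]] [0.47190218 0.00785992 1.03251593]
{'time': 0.1, 'joint_positions': array([-1.38056873,  0.43513712,  0.02498314,  1.5740005 , -0.01161055,
        1.13403088, -0.07509543]), 'dq': array([ 1.32099671e-03, -2.24096804e-03,  8.01346059e-04, -2.79405711e-03,
        7.82147322e-04,  2.24096156e-05, -9.37442724e-04]), 'joint_efforts': array([ 2.50794947e-03, -6.69123316e+01,  9.87468101e-01, -3.15141642e+01,
       -6.06146897e-02,  3.73789645e-02,  5.46732485e-05]), 'ee_pos': array([0.18033443, 0.59794604, 0.23703579]), 'eef_rot': array([ 1.45929743e-01,  9.89294697e-01, -7.14067273e-04, -4.26009768e-05]), 'force': array([ 0.33485433, -0.19809303,  0.13747233]), 'ft_torque': array([ 0.01842807, -0.04617327,  0.02501266]), 'finger_force': 0.0, 'finger_gap': 0.09179667293867294} 0.011
```

View pics/t0b.png

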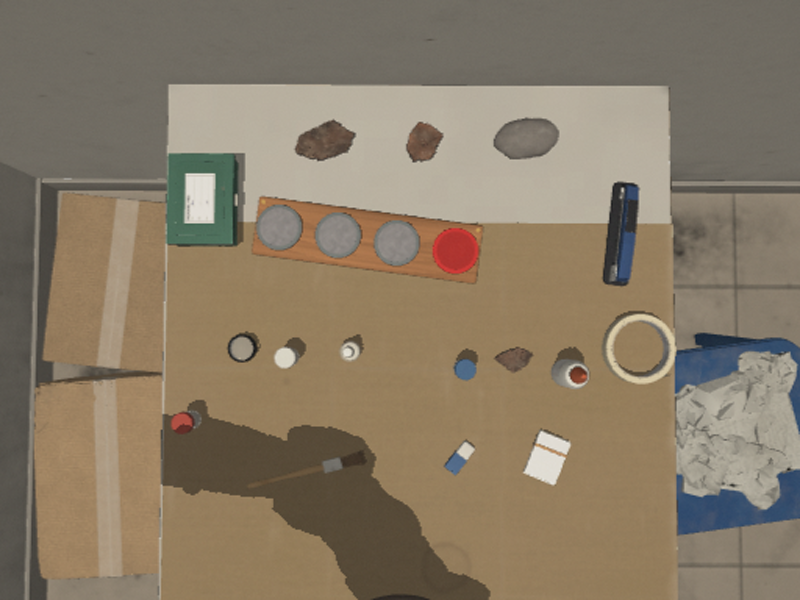

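View pics/s0b.png

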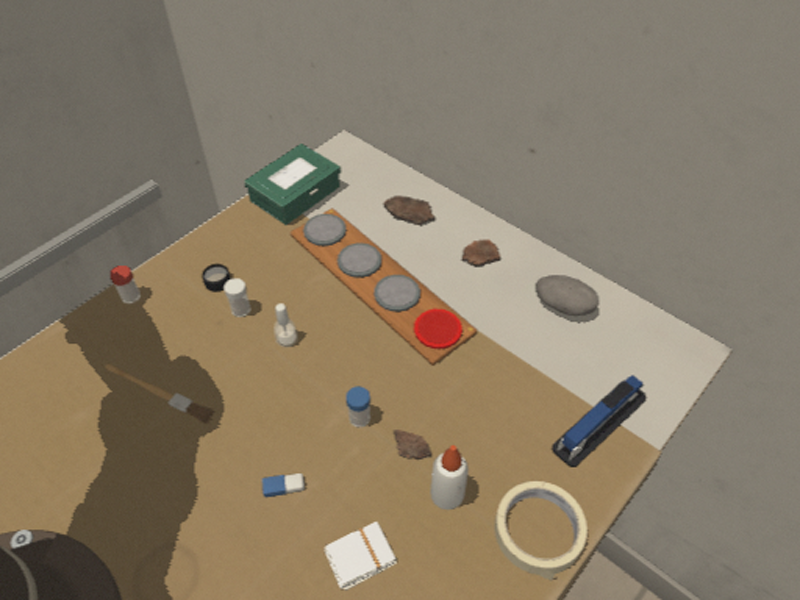

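The top view shows the row, with red at the right end (456,250 of 800). The objects, left to right, are the loupe (242,348), white vial (286,357), varnish (350,350), blue vial (465,369), sherd (514,358) and glue (573,374). I'll enlarge it.

```bash
python3 - <<'E'
from h import *
i=cv2.imread('pics/t0.png')
a=i[205:255,140:260];b=i[205:255,270:390]
o=np.vstack([cv2.resize(x,None,fx=6,fy=6,interpolation=cv2.INTER_CUBIC) for x in(a,b)])
cv2.imwrite('pics/c0.png',o)
k=.64
print('pads')
for u,v in((279,228),(338,235),(397,243),(456,250)): print(px('t0',u*k,v*k,.016))
E
```

```text
pads
[0.6233 0.1693 0.016 ]
[0.6139 0.0877 0.016 ]
[0.6032 0.0062 0.016 ]
[ 0.5938 -0.0752  0.016 ]
```

View pics/c0.png

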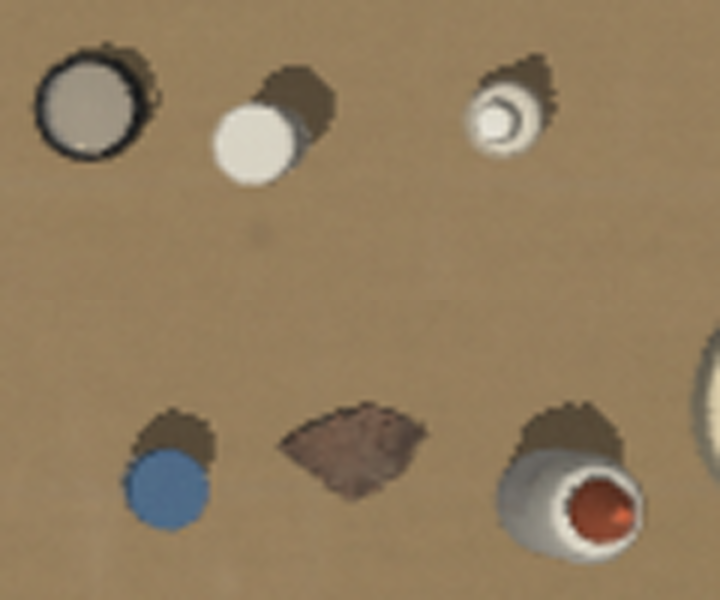

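The crop shows the loupe (90,106), white vial (255,144), varnish cap (494,124), blue cap (167,489), sherd (353,450) and glue shoulder (598,511) with its tip (625,512).

```bash
python3 - <<'E'
from h import *
def f(n,c,r,z,b=0):
    print(n,px('t0',(c+.5)/6-.5+(270 if b else 140),(r-300*b+.5)/6-.5+205,z))
f('loupe',90,106,.02);f('white',255,144,.052);f('varn cap',494,124,.069);f('varn body',505,119,.036)
f('blue',167,489,.052,1);f('sherd',353,450,.01,1);f('glue sh',598,511,.08,1);f('glue tip',625,512,.112,1)
k=.64
# scene cross-check, 800px coords
for n,u,v,z in(('loupe',216,271,.02),('white',235,285,.052),('varn',281,308,.069),('blue',358,396,.052),('glue',452,449,.112)): print('scene',n,px('s0',u*k,v*k,z))
for n,u,v in(('p1',325,228.5),('p2',359.5,259.5),('p3',397.5,292.5),('red',438.5,328)): print('scene',n,px('s0',u*k,v*k,.016))
q=readout.state()['eef_rot']
from scipy.spatial.transform import Rotation as Ro
print(Ro.from_quat(q).as_matrix().round(3))
E
```

```text
loupe [0.4588 0.2177 0.02  ]
white [0.4464 0.1542 0.052 ]
varn cap [0.4539 0.0709 0.069 ]
varn body [0.455  0.0693 0.036 ]
blue [ 0.432  -0.0838  0.052 ]
sherd [ 0.4445 -0.1544  0.01  ]
glue sh [ 0.4264 -0.225   0.08  ]
glue tip [ 0.4276 -0.2259  0.112 ]
scene loupe [0.4628 0.22   0.02  ]
scene white [0.4493 0.154  0.052 ]
scene varn [0.4552 0.0675 0.069 ]
scene blue [ 0.433  -0.0857  0.052 ]
scene glue [ 0.4253 -0.2266  0.112 ]
scene p1 [0.6271 0.168  0.016 ]
scene p2 [0.6152 0.086  0.016 ]
scene p3 [0.6048 0.0043 0.016 ]
scene red [ 0.5946 -0.0767  0.016 ]
[[-0.957  0.289 -0.   ]
 [ 0.289  0.957 -0.001]
 [-0.    -0.001 -1.   ]]
```

>>> play_rows(rows="0.56 -0.76 0 -1 1;0.56 -0.76 0 -1 1;0.56 -0.76 0 -1 1;0.56 -0.76 0 -1 1;0.56 -0.76 0 -1 1;0.56 -0.76 0 -1 1;0.56 -0.76 0 -1 1;0.56 -0.76 0 -1 1;0.56 -0.76 0 -1 1;0.56 -0.74 0 -1 1", newtons=15)

```text
time: 1.35
ee_pos: [0.4609, 0.218, 0.2376]
eef_rot: [0.552, 0.834, -0.0, -0.0]
force: [0.6, 0.9, -0.3]
finger_gap: 0.0916
finger_force: 0.0
```

>>> play_rows(rows="0 0 -0.4 -1 1;0 0 -0.4 -1 1;0 0 -0.4 -1 1;0 0 -0.4 -1 1;0 0 -0.4 -0.64 1;0 0 0 0 1;0 0 0 0 1")

```text
time: 2.22
ee_pos: [0.4606, 0.2195, 0.1383]
eef_rot: [0.707, 0.708, 0.0, 0.0]
force: [0.3, 0.1, -0.1]
finger_gap: 0.0916
finger_force: 0.0
```

```bash
python3 - <<'E'
from h import *
from scipy.spatial.transform import Rotation as Ro
s=readout.state();print(s['ee_pos'].round(4),Ro.from_quat(s['eef_rot']).as_matrix()[:,1].round(3),s['joint_positions'].round(2))
f=shot('wrist','w1'); print(f['intrinsics'],f['R'],-f['R'].T@f['t'])
E
```

```text
[0.4606 0.2195 0.1383] [1.    0.002 0.   ] [-0.87  0.38  0.42  2.   -0.21  0.81 -0.33]
[[297.31863964   0.         261.00500757]
 [  0.         297.31863964 196.0150901 ]
 [  0.           0.           1.        ]] [[ 9.99995933e-01  2.82618359e-03  3.82425064e-04]
 [ 2.63382199e-03 -9.66606719e-01  2.56250882e-01]
 [ 1.09386667e-03 -2.56248833e-01 -9.66610231e-01]] [0.46131526 0.28694793 0.28432704]
```

View pics/w1.png

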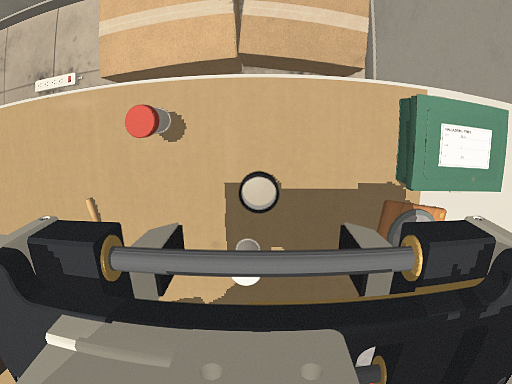

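The wrist view shows the loupe at (259,192), which works out to about (0.460, 0.220) and matches. I'll descend and grip.

>>> play_rows(rows="0 0 -0.6 0 1;0 0 -0.6 0 1;0 0 -0.6 0 1;0 0 -0.4 0 1;0 0 -0.28 0 1;0 0 0 0 1;0 0 0 0 0;0 0 0 0 0;0 0 0 0 0;0 0 0 0 0")

```text
time: 3.52
ee_pos: [0.4605, 0.2195, 0.014]
eef_rot: [0.707, 0.707, 0.0, 0.0]
force: [0.3, -0.1, -0.2]
finger_gap: 0.0566
finger_force: 0.0
```

>>> play_rows(rows="0 0 0 0 0;0 0 0 0 0;0 0 0 0 0;0 0 0.3 0 0;0 0 0.6 0 0;0 0 0.6 0 0;0 0 0 0 0;0 0 0 0 0")

```text
time: 4.53
ee_pos: [0.4602, 0.2195, 0.0889]
eef_rot: [0.707, 0.707, 0.0, -0.0]
force: [-0.3, -0.7, -0.5]
finger_gap: 0.0365
finger_force: 15.0
```

>>> play_rows(rows="0.55 -0.17 0 0 0;0.55 -0.17 0 0 0;0.55 -0.17 0 0 0;0.55 -0.17 0 0 0;0.55 -0.17 0 0 0;0.54 -0.17 0 0 0;0 0 -0.4 0 0;0 0 -0.4 0 0;0 0 0 0 0;0 0 0 0 0")

```text
time: 5.78
ee_pos: [0.6243, 0.1688, 0.0486]
eef_rot: [0.707, 0.707, -0.0, -0.0]
force: [0.1, 0.8, 0.7]
finger_gap: 0.0366
finger_force: 15.0
```

>>> play_rows(rows="0 0 -0.2 0 0;0 0 -0.15 0 0;0 0 0 0 0;0 0 0 0 0.7;0 0 0 0 0.7;0 0 0 0 0.7;0 0 0 0 0.7;0 0 0 0 0.7")

```text
time: 6.78
ee_pos: [0.625, 0.1684, 0.0313]
eef_rot: [0.707, 0.707, 0.0, 0.0]
force: [-0.9, -0.6, -0.3]
finger_gap: 0.0644
finger_force: 0.0
```

>>> play_rows(rows="0 0 0.5 0 0.7;0 0 1 0 1;0 0 1 0 1;0 0 0.5 0 1;-0.6 -0.35 0 0 1;-0.6 -0.35 0 0 1;-0.6 -0.35 0 0 1;-0.6 -0.35 0 0 1;-0.6 -0.35 0 0 1;-0.4 -0.24 0 0 1")

```text
time: 8.02
ee_pos: [0.4535, 0.0681, 0.1813]
eef_rot: [0.707, 0.707, 0.0, -0.0]
force: [0.4, 0.7, 1.2]
finger_gap: 0.0921
finger_force: 0.0
```

>>> play_rows(rows="0 0 -0.7 0 1;0 0 -0.7 0 1;0 0 -0.7 0 1;0 0 -0.6 0 1;0 0 -0.44 0 1;0 0 0 0 1;0 0 0 0 0;0 0 0 0 0;0 0 0 0 0;0 0 0 0 0")

```text
time: 9.28
ee_pos: [0.4551, 0.0691, 0.0246]
eef_rot: [0.707, 0.707, 0.0, 0.0]
force: [0.7, 0.3, -0.2]
finger_gap: 0.0563
finger_force: 0.0
```

>>> play_rows(rows="0 0 0 0 0;0 0 0 0 0;0 0 0 0 0;0 0 0 0 0;0 0 0.3 0 0;0 0 0.6 0 0;0 0 0.6 0 0;0 0 0 0 0;0 0 0 0 0")

```text
time: 10.4
ee_pos: [0.4547, 0.0691, 0.0994]
eef_rot: [0.707, 0.707, 0.0, -0.0]
force: [-0.9, 0.4, -1.0]
finger_gap: 0.0271
finger_force: 15.0
```

>>> play_rows(rows="0.5 -0.21 0 0 0;0.5 -0.21 0 0 0;0.5 -0.21 0 0 0;0.5 -0.21 0 0 0;0.5 -0.21 0 0 0;0.49 -0.23 0 0 0;0 0 -0.4 0 0;0 0 -0.4 0 0;0 0 0 0 0;0 0 0 0 0")

```text
time: 11.65
ee_pos: [0.6043, 0.0047, 0.0593]
eef_rot: [0.707, 0.707, -0.0, -0.0]
force: [-0.1, 0.2, -0.3]
finger_gap: 0.0273
finger_force: 15.0
```

```bash
python3 - <<'E'
from h import *
f=shot('scene','s1')
cv2.imwrite('pics/s1c.png',cv2.resize(f['img'][110:260,150:350],(800,600),interpolation=cv2.INTER_CUBIC))
E
```

```text
(no output)
```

View pics/s1c.png

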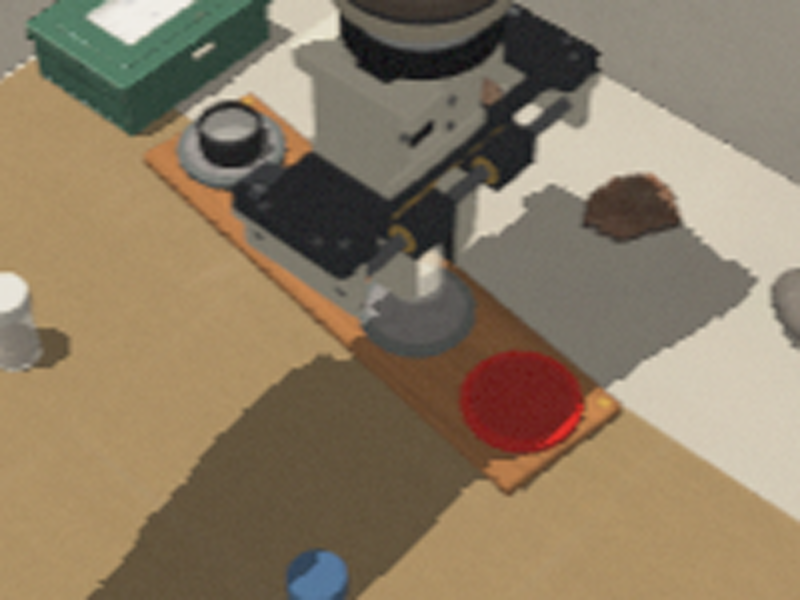

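The loupe stands on the far pad at (230,135). The varnish is held over pad 3 near (425,280). I'll lower and release it.

>>> play_rows(rows="0 0 -0.2 0 0;0 0 -0.15 0 0;0 0 0 0 0;0 0 0 0 0.7;0 0 0 0 0.7;0 0 0 0 0.7;0 0 0 0 0.7;0 0 0 0 0.7")

```text
time: 12.7
ee_pos: [0.6045, 0.0049, 0.0418]
eef_rot: [0.707, 0.707, 0.0, 0.0]
force: [-0.0, -0.9, 1.7]
finger_gap: 0.064
finger_force: 0.0
```

>>> play_rows(rows="0 0 0.5 0 0.7;0 0 1 0 0.8;0 0 1 0 1;0 0 0.3 0 1;-0.7 -0.36 0 0 1;-0.7 -0.36 0 0 1;-0.7 -0.36 0 0 1;-0.7 -0.36 0 0 1;-0.63 -0.35 0 0 1;0 0 0 0 1")

```text
time: 13.95
ee_pos: [0.4302, -0.0856, 0.1813]
eef_rot: [0.708, 0.706, -0.0, -0.001]
force: [-0.2, 0.9, 0.2]
finger_gap: 0.0917
finger_force: 0.0
```

>>> play_rows(rows="0.03 0 -0.7 0 1;0.02 0 -0.7 0 1;0 0 -0.6 0 1;0 0 -0.5 0 1;0 0 -0.4 0 1;0 0 0 0 1;0 0 0 0 0;0 0 0 0 0;0 0 0 0 0;0 0 0 0 0")

```text
time: 15.2
ee_pos: [0.4357, -0.0845, 0.0371]
eef_rot: [0.707, 0.707, 0.0, 0.0]
force: [0.1, 0.3, 0.4]
finger_gap: 0.0563
finger_force: 0.0
```

>>> play_rows(rows="0 0 0 0 0;0 0 0 0 0;0 0 0 0 0;0 0 0 0 0;0 0 0.4 0 0;0 0 0.8 0 0;0 0 0.8 0 0;0 0 0 0 0;0 0 0 0 0")

```text
time: 16.32
ee_pos: [0.4351, -0.0843, 0.1364]
eef_rot: [0.707, 0.707, 0.0, -0.0]
force: [-0.4, 0.4, 0.4]
finger_gap: 0.0276
finger_force: 14.9
```

>>> play_rows(rows="0.51 0.49 0 0 0;0.51 0.49 0 0 0;0.51 0.49 0 0 0;0.51 0.49 0 0 0;0.51 0.49 0 0 0;0.51 0.49 0 0 0;0.53 0.48 0 0 0;0 0 -0.6 0 0;0 0 -0.6 0 0;0 0 0 0 0")

```text
time: 17.58
ee_pos: [0.6122, 0.086, 0.0731]
eef_rot: [0.707, 0.707, -0.003, -0.002]
force: [-0.0, 0.9, 0.6]
finger_gap: 0.0274
finger_force: 14.9
```

>>> play_rows(rows="0 0 -0.25 0 0;0 0 -0.2 0 0;0 0 0 0 0;0 0 0 0 0")

```text
time: 18.08
ee_pos: [0.6152, 0.0864, 0.0547]
eef_rot: [0.707, 0.707, 0.0, 0.0]
force: [-0.3, 0.5, -0.6]
finger_gap: 0.027
finger_force: 14.9
```

>>> play_rows(rows="0 0 -0.02 0 0;0 0 0 0 0.6;0 0 0 0 0.6;0 0 0 0 0.6;0 0 0 0 0.6;0 0 0.5 0 0.6;0 0 0.9 0 0.8;0 0 0.9 0 1;0 0 0.7 0 1")

```text
time: 19.2
ee_pos: [0.6152, 0.0863, 0.2053]
eef_rot: [0.707, 0.707, 0.001, 0.0]
force: [-0.6, 0.5, -0.8]
finger_gap: 0.0809
finger_force: 0.0
```

>>> play_rows(rows="-0.42 -0.69 0 0 1;-0.42 -0.69 0 0 1;-0.42 -0.69 0 0 1;-0.42 -0.69 0 0 1;-0.42 -0.69 0 0 1;-0.42 -0.69 0 0 1;-0.42 -0.69 0 0 1;-0.42 -0.69 0 0 1;-0.42 -0.73 0 0 1;0 0 0 0 1")

```text
time: 20.45
ee_pos: [0.424, -0.229, 0.2036]
eef_rot: [0.709, 0.705, -0.0, 0.0]
force: [0.9, 0.8, 0.5]
finger_gap: 0.0922
finger_force: 0.0
```

```bash
python3 - <<'E'
from h import *
f=shot('scene','s2')
cv2.imwrite('pics/s2c.png',cv2.resize(f['img'],(800,600),interpolation=cv2.INTER_CUBIC))
print(readout.state()['ee_pos'])
E
```

```text
[ 0.42521967 -0.22715032  0.20345388]
```

View pics/s2c.png

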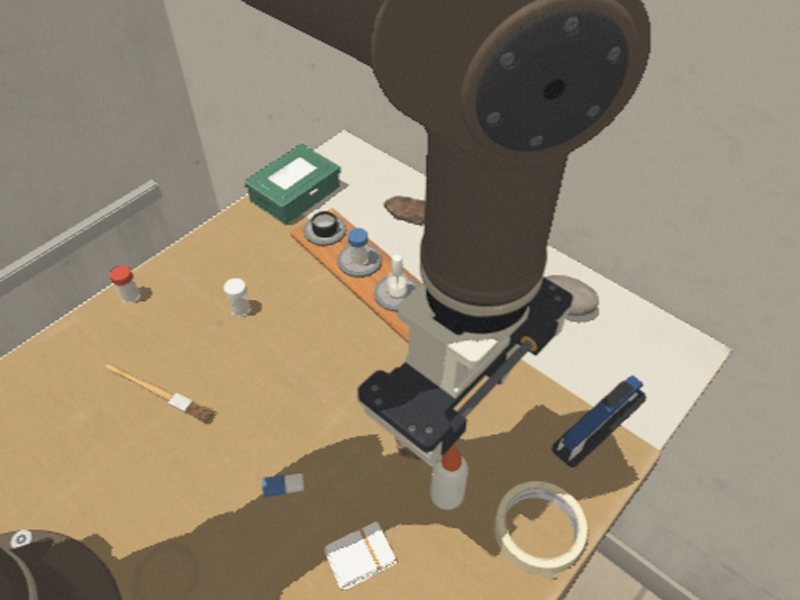

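The loupe, blue vial and varnish stand on their pads (323,228), (358,255) and (397,285). The white vial is unmoved. The gripper is above the glue bottle.

>>> play_rows(rows="0 0 -0.7 0 1;0 0 -0.7 0 1;0 0 -0.6 0 1;0 0 -0.5 0 1;0 0 -0.25 0 1;0 0 0 0 1;0 0 0 0 0;0 0 0 0 0;0 0 0 0 0;0 0 0 0 0")

```text
time: 21.75
ee_pos: [0.4261, -0.2261, 0.066]
eef_rot: [0.707, 0.707, 0.0, 0.0]
force: [-0.1, 0.3, -0.2]
finger_gap: 0.0565
finger_force: 0.0
```

>>> play_rows(rows="0 0 0 0 0;0 0 0 0 0;0 0 0 0 0;0 0 0.4 0 0;0 0 0.8 0 0;0 0 0.6 0 0;0 0 0 0 0;0 0 0 0 0", newtons=20)

```text
time: 22.75
ee_pos: [0.4256, -0.2257, 0.1551]
eef_rot: [0.707, 0.707, -0.0, -0.0]
force: [0.4, -0.3, -1.3]
finger_gap: 0.0357
finger_force: 20.0
```

>>> play_rows(rows="0.48 0.43 0 0 0;0.48 0.43 0 0 0;0.48 0.43 0 0 0;0.48 0.43 0 0 0;0.48 0.43 0 0 0;0.48 0.43 0 0 0;0.48 0.42 0 0 0;0 0 0 0 0;0 0 -0.5 0 0;0 0 -0.5 0 0")

```text
time: 24.0
ee_pos: [0.5928, -0.0768, 0.104]
eef_rot: [0.707, 0.707, -0.001, -0.0]
force: [0.6, -0.2, -0.7]
finger_gap: 0.0361
finger_force: 20.0
```

>>> play_rows(rows="0 0 -0.25 0 0;0 0 -0.19 0 0;0 0 0 0 0;0 0 0 0 0")

```text
time: 24.5
ee_pos: [0.5943, -0.0763, 0.0844]
eef_rot: [0.707, 0.707, 0.0, 0.0]
force: [0.4, -0.0, -0.4]
finger_gap: 0.0361
finger_force: 20.0
```

>>> play_rows(rows="0 0 -0.03 0 0;0 0 0 0 0;0 0 0 0 0.75;0 0 0 0 0.75;0 0 0 0 0.75;0 0 0 0 0.75;0 0 0.5 0 0.75;0 0 1 0 0.75;0 0 1 0 0.75;0 0 0.5 0 0.75")

```text
time: 25.75
ee_pos: [0.5948, -0.0765, 0.2352]
eef_rot: [0.707, 0.707, 0.001, 0.001]
force: [-0.7, -0.5, -0.6]
finger_gap: 0.0689
finger_force: 0.0
```

>>> play_rows(rows="-0.9 0 0 0 1;-0.9 0 0 0 1;-0.9 0 0 0 1;-0.9 0 0 0 1;-0.3 -0.5 0 0 1;0 -0.9 0 0 1;0 -0.9 0 0 1;0 -0.9 0 0 1;0 -0.9 0 0 1;0 0 0 0 1")

```text
time: 27.0
ee_pos: [0.398, -0.2847, 0.2325]
eef_rot: [0.709, 0.705, -0.001, 0.001]
force: [0.5, 0.6, -0.3]
finger_gap: 0.0918
finger_force: 0.0
```

```bash
python3 - <<'E'
from h import *
f=shot('top','t3');g=shot('scene','s3')
a=cv2.resize(f['img'][110:260,140:380],(800,500),interpolation=cv2.INTER_CUBIC)
cv2.imwrite('pics/t3c.png',a)
cv2.imwrite('pics/s3c.png',cv2.resize(g['img'],(800,600),interpolation=cv2.INTER_CUBIC))
E
```

```text
(no output)
```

View pics/t3c.png

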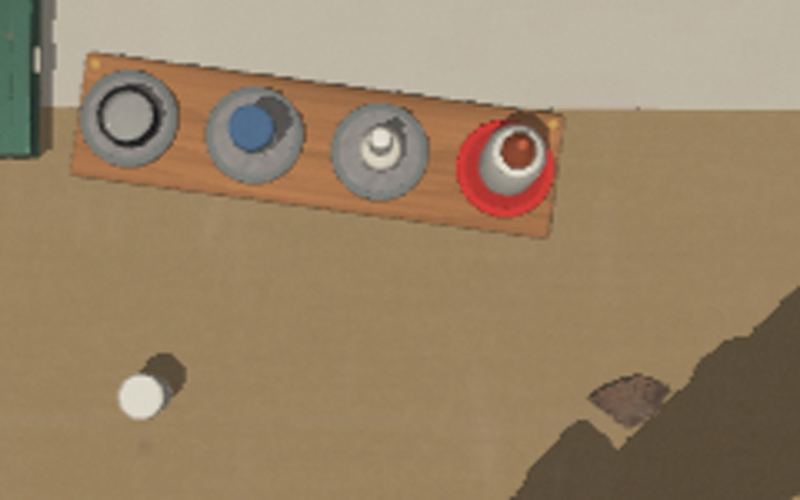

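View pics/s3c.png

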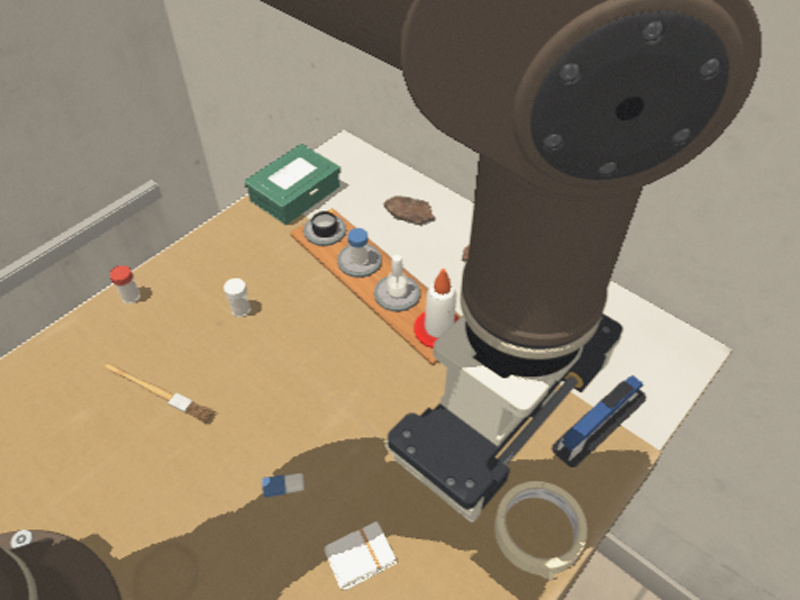

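Everything stands on the right pads: loupe (129,117), blue vial (253,128), varnish (380,146) and glue with its foot near (506,172), each near its pad centre. The white vial (141,397) and sherd (630,400) are unmoved.

```bash
python3 -c "
from station import env; print(env.close_job())"
```

```text
the job is handed in; nothing more can be done
None
```

The job is handed in: the glue bottle stands on the red pad, then the varnish bottle, the blue-capped vial and the loupe, all upright and near pad centre in the last pictures, with the white-capped vial and sherd unmoved; close_job() returned no verdict.

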